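# Stir and vent a media bottle

## Task

Get the amber medium bottle going on the stirrer. First turn down the stirrer's speed dial to the green mark; then screw the bottle's blue cap, which is only started on its thread, all the way down until it bottoms out, and back it off a quarter turn so that the gas driven off by stirring can escape. Finish while still holding the cap there with the gripper so that it cannot creep, and leave the beaker, the vial and the timer beside the stirrer where they stand.

Things in the scene. Friction and masses are not known exactly. Their poses are not given: they have to be found in the camera images.
- stirrer: Low white magnetic stirrer, 260 x 130 mm (its x, y), fixed to the worktop; its housing top is 50 mm above the worktop. Origin at the centre of its underside, +x to its rear. The speed dial stands upright on its front deck at x = -85 mm, y = 0; the round metal plate (116 mm across, top at 60 mm) is centred at x = +60 mm. Its position and yaw differ from start to start.
- stir_dial (a joint): Turn of the speed dial about its vertical axis, rad. 0 = left stop (scale 0); it grows clockwise seen from above, 0.471 rad (27 degrees) a scale division, 4.71 = right stop (scale 10). The long green mark stands at scale 2 = 0.942, to the left of the dial; the dial starts at a faster setting (1.7 to 2.4). The dial stays where it is left (friction about 0.05 N m).
- dial_top (a point): Centre of the top of the speed dial: a round black knurled knob, 40 mm in diameter and 29 mm tall (its side is straight, its foot 2 mm above the housing), with a white pointer line on top and down the side. It can be gripped across its diameter at any yaw.
- dial_mark (a point): Middle of the long green mark (19 x 5 mm) on the deck beside the dial, 36 mm from the dial's axis; the only green line among the black scale lines. The dial is set when its white pointer points at it.
- bottle: Square amber bottle, 54 x 54 mm, standing in an 80 x 80 x 28 mm aluminium carrier block clamped on the stirrer's plate: neither bottle nor block can turn or shift. Origin at the centre of the block's underside, z up. The shoulder ends and the round neck begins 98 mm above the origin. Two knurled clamping screws stick out of the block's +y and -y sides by 13 mm.
- bottle_cap (a joint): Turn of the blue screw cap on its thread, rad. 0 = screwed down until it bottoms out (hard stop); it grows counter-clockwise seen from above (unscrewing), with a rise of 8 mm a turn (1.27 mm a rad). It starts 1.9 to 3.1 rad above the bottom. A quarter turn back is 1.571. It stays where it is left (friction about 0.12 N m).
- cap_top (a point): Centre of the top of the cap: round, ribbed, 42 mm in diameter, 26 mm tall, axis vertical, on the bottle's axis; a white line runs from near its centre over its rim and down its side and turns with it. Bottomed out, the top is 130.5 mm above the bottle's origin and the skirt's lower edge 104.5 mm; it can be gripped across its diameter at any yaw. The cap cannot come off within its travel (4.2 rad).
- printer: White desktop printer to the right of the stirrer, between it and the right end of the worktop, fixed: about 0.24 m tall, reaching over x = 0.40 to 0.80 m and y = -0.10 to -0.43 m of the worktop. An obstacle: pass over or round it. Its origin is at the centre of its underside.
- monitor: Black computer monitor standing behind and to the left of the stirrer, fixed and taller than the bottle; its origin is at the centre of its foot's underside. An obstacle, like the black computer tower farther left.
- beaker: Clear beaker, 62 mm in diameter, 81 mm tall, loose, to the left of the stirrer; origin at the centre of its underside. Leave it alone.
- vial: Glass vial with black cap, 27 mm in diameter, 60 mm tall, loose, to the right of the stirrer; origin at the centre of its underside. Leave it alone.
- timer: Flat white timer, 62 x 66 x 18 mm, loose, to the left of the stirrer near its front; origin at the centre of its underside. Leave it alone.

How it is judged (in metres and radians):
On the way, in this order (a step that is already met when the one before it is completed fails the run):
1. the speed dial points at the green mark (within 0.13 rad) and is let go (value of joint stir_dial between 0.812 and 1.072 rad and contact force between the fingers and stirrer below 0.2 N), for 0.2 s.
2. the cap is screwed down until it bottoms out (within 0.06 rad of the stop) (value of joint bottle_cap below 0.06 rad), for 0.2 s.
At the end, for the whole second after the job is handed in: The cap rests a quarter turn above its bottom stop (1.33 to 1.81 rad) and the gripper still grips it round its side, at rest, with at least 3 N; the dial points at the green mark within 0.13 rad; beaker, vial and timer are within 20 mm of where they stood (value of joint bottle_cap between 1.33 and 1.81 rad and contact force between the fingers and bottle above 3 N and distance between the grasp point and cap_top below 0.04 m and z of the grasp point in the frame of cap_top below 0.012 m and velocity of joint bottle_cap between -0.05 and 0.05 rad/s and value of joint stir_dial between 0.812 and 1.072 rad and distance of each of beaker, vial, timer from where it was at the start of the episode below 0.02 m); the arm keeps its last pose, push and grip.
It fails at once if the beaker, the vial or the timer is pushed away (20 mm) or knocked over (distance of any of beaker, vial, timer from where it was at the start of the episode above 0.02 m or angle between any of beaker, vial's own z axis and vertical above 0.5 rad).
It also fails if it takes over 64 s, if anything falls off the work surface, if the arm or the gripper's body presses on something with over 40 N, if the wrist force passes 120 N, or if a joint passes its speed limit or range.

## Robot

A 6-joint arm with a two-finger parallel gripper is mounted at the origin on a cart in front of the work surface, level with it; the furniture and walls round the work are solid. World frame = base frame: x ahead of the robot, y to its left, z up, the work surface at z = 0. Lengths are in mm, angles in rad, forces in N, time in s.
With the tool pointing down it reaches from about 400 to 925 mm from the base axis. Payload 12.5 kg.
Tool frame: the origin (TCP) lies midway between the tips of the shut fingers; the grasp point (between the pads) lies 19 mm behind it; z points along the fingers, y is the direction in which the jaws open and shut (so a half turn about z gives the same grasp; the last joint's range is limited). The gripper opens to 95 mm and grips with 3 to 60 N. Pads are 20 mm wide; open, the fingers measure 119 mm over their backs; the gripper's body (75 mm by 180 mm) begins 59 mm behind the grasp point.
Start: joints at [-1.218, 0.491, 1.559, -0, 1.092, -0.106], TCP at [276.82, -560.373, 214.661] pointing down, gripper open.
Joint ranges: [-3.1, 3.1], [-0.84, 2.19], [0.05, 2.79], [-1.13, 4.28], [0.06, 2.93], [-2.69, 2.69]. Speed limits (rad/s): [2.22, 2.22, 2.79, 3.14, 3.14, 3.14].

## Interface

Orientations are given as [roll, pitch, yaw] about the fixed x, y, z axes, in that order (R = Rz(yaw) Ry(pitch) Rx(roll)).
In Python, from cell import env, eyes, job_done, boxes_of, regions_of gives the robot as it stands.
- The arm moves only by the tool send_rows, never from a script. Its argument "plan" is text: rows parted by semicolons, each of 5 numbers parted by spaces: the shift along the tool's x, y, z in mm, then the turn about the tool's z in rad, then the finger opening in mm, from 0 to 95.1. In form: x y z roll gripper; .... A call has 1 to 8 rows; each row shifts and turns the pose as measured when the row begins, along the tool's axes as they then stand; what a row does not reach is not made up. A row lasts 1/10 s, in which the tool goes at most 50 mm and 8.59 degrees, less where a joint would pass 70% of its speed; a pose out of reach is approached as far as the arm can. A call with a gripper value outside its range is refused whole. The fingers move at their own pace and stop on an object; the grip force is fixed at half the most. Time passes only in rows, so rows that do not move let the fingers close. It gives the time, the measured TCP pose, the force and the opening at its end, in the units of the state.
- env.state(): the state, without advancing time (a new reading comes with each control period).
- eyes.read_camera(name): name is "scene" or "side" or "wrist"; returns a dict with "image" (384x512x3 uint8, red, green, blue), "vertical_fov" (degrees; the focal length in pixels is half the picture's height over the tangent of half this angle, whatever the lens; pixels are square), "cx", "cy" (the principal point, pixels), "extrinsics" (4x4, takes a point from camera to world coordinates). Camera axes: x right, y up, looking along -z (the intrinsics and any distortion apply to the point x, -y, -z); pixel columns grow to the right and rows downward; lengths in mm; the calibration is good to about 2 mm. A picture is of the moment at which its call begins. There is no depth.
- job_done(): hands the job in, once; it reports no verdict.
Trained networks look in a picture, given as the dict that the camera call returned (one of the last four; its "shot" number tells which), for a name from the list of things; names that differ only in an ending like _2 or _b are one class to them, and where a whole thing is asked for, a point or a joint stands for the part that bears it (a point fixed in the world has none). Each returns a list of dicts, best first, with "confidence" (0 to 1); they miss things now and then, are a little off and sometimes report something else, mostly with a low value. They report only what shows in the picture. A call takes as long as a camera call.
- boxes_of(target, picture): "bbox" ([left, top, width, height] in pixels, round what is visible of it).
- regions_of(target, picture): "pixels" (384x512 bool, what is visible of it) and "bbox" ([left, top, width, height] in pixels, round what is visible of it).
The state is a dict: "t": time; "joints": joint angles; "qvel": joint speeds; "tau": joint torques, N m; "eef_pos": TCP position; "tcp_rot": TCP orientation; "ft_force": force on the tool from outside, world axes, zero at the start; "moment": the same for the moment, N m; "opening": opening from 0.0 (shut) to 1.0 (fully open).
Only numpy, scipy, OpenCV 4.12 (cv2) and the standard library are available. Lean on these libraries where they do the work, as an engineer would, in place of code of your own. Each camera call takes 0.05 s, during which the arm holds its last target.

## Working session

There is one attempt and no reset: what is moved stays moved. The work goes in short steps, Python scripts to look and compute and a tool call to move; the robot and the scene stay as the last step left them, time stands still between calls to the robot, and variables do not carry over. Pictures are saved under pics/ and viewed, and the job is handed in when it is done.

Besides the shell and the picture viewer there is one more tool, called after "Request:" in YAML: its name, and indented under it one key for each argument. send_rows: Moves the arm, as the interface text tells. Its arguments: {"type":"object","properties":{"plan":{"type":"string"}},"required":["plan"]}

```bash
mkdir -p pics; ls
python3 - <<'E'
from cell import env, eyes, job_done, boxes_of, regions_of
import cv2, numpy as np
print(env.state())
for n in ["scene","side","wrist"]:
    p=eyes.read_camera(n)
    cv2.imwrite(f"pics/{n}0.png",p["image"][:,:,::-1])
    print(n,p["vertical_fov"],p["cx"],p["cy"],np.round(p["extrinsics"],3).tolist(),[k for k in p])
    for t in ["bottle_cap","stir_dial","dial_mark","stirrer","beaker","vial","timer","bottle","cap_top","dial_top"]:
        try:
            print(t,[(b["bbox"],round(b["confidence"],2)) for b in boxes_of(t,p)][:2])
        except Exception as e: print(t,e)
E
```

```text
pics
{'t': 0.0, 'joints': array([-1.21758528e+00,  4.91542602e-01,  1.55946613e+00, -3.17664610e-05,
        1.09169915e+00, -1.05580184e-01]), 'qvel': array([-5.35329005e-04, -8.43007194e-04,  1.91891301e-05, -3.24212436e-03,
       -2.14821390e-03, -1.40571652e-03]), 'tau': array([ 1.45259943e-03, -6.12640285e+01, -2.58178389e+01,  6.92936755e-02,
        4.82657435e-02, -1.18282214e-04]), 'eef_pos': array([ 276.72690283, -560.11675166,  214.06654116]), 'tcp_rot': array([-3.14048067e+00, -8.95105473e-05,  4.58805841e-01]), 'ft_force': array([0.66601113, 0.9066752 , 0.52080753]), 'moment': array([ 0.05525847, -0.0242607 ,  0.03322578]), 'opening': 1.001583782971693}
scene 55.22060549439559 253.1575869119957 182.91567479172488 [[-0.762, 0.477, -0.437, 179.265], [-0.647, -0.544, 0.535, 593.902], [0.017, 0.691, 0.723, 873.327], [0.0, 0.0, 0.0, 1.0]] ['image', 'vertical_fov', 'cx', 'cy', 'extrinsics', 'shot']
bottle_cap [([214.9, 193.9, 21.4, 18.2], 0.77), ([263.4, 224.7, 11.6, 15.6], 0.31)]
stir_dial []
dial_mark [([194.8, 220.1, 94.6, 87.8], 0.94)]
stirrer [([199.4, 219.0, 89.6, 85.8]
[... 760 characters left out ...]
)]
stirrer [([181.8, 243.2, 112.6, 90.2], 0.97)]
beaker [([164.3, 264.8, 31.5, 49.5], 0.94)]
vial [([257.1, 239.4, 17.6, 20.4], 0.6)]
timer [([206.2, 316.4, 34.2, 39.2], 0.89)]
bottle [([196.6, 210.6, 49.1, 59.2], 0.84), ([258.5, 238.5, 13.1, 23.8], 0.69)]
cap_top [([206.0, 211.9, 21.1, 19.6], 0.86)]
dial_top [([252.7, 276.8, 12.9, 23.2], 0.66)]
wrist 71.03190294547753 256.00636544161665 192.20533716089597 [[0.442, 0.867, 0.229, 341.025], [-0.897, 0.427, 0.113, -528.512], [0.0, -0.256, 0.967, 384.691], [0.0, 0.0, 0.0, 1.0]] ['image', 'vertical_fov', 'cx', 'cy', 'extrinsics', 'shot']
bottle_cap []
stir_dial []
dial_mark []
stirrer []
beaker []
vial []
timer []
bottle []
cap_top []
dial_top []
```

Run:
```python
import cv2
for n in ["scene","side"]:
    a=cv2.imread(f"pics/{n}0.png"); 
    cv2.imwrite(f"pics/{n}0z.png",cv2.resize(a[170:370,130:330],(800,600) if 0 else (600,600),interpolation=cv2.INTER_CUBIC))
```

```text
(no output)
```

View pics/scene0.png

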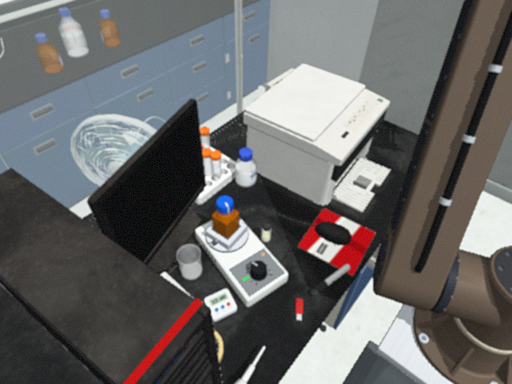

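View pics/side0z.png

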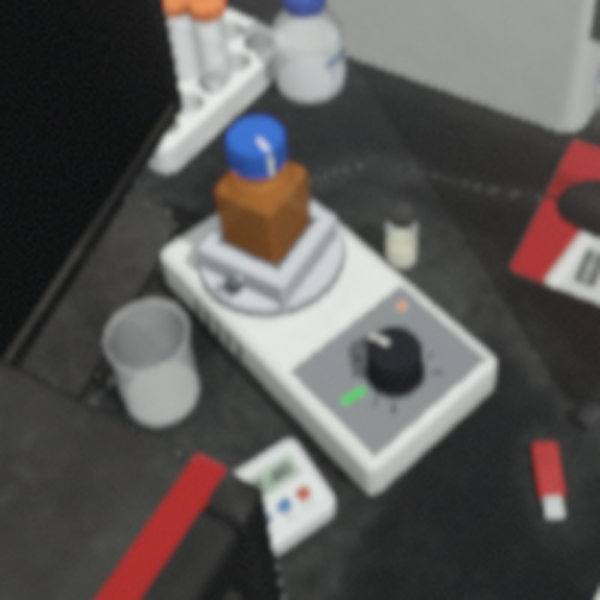

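View pics/scene0z.png

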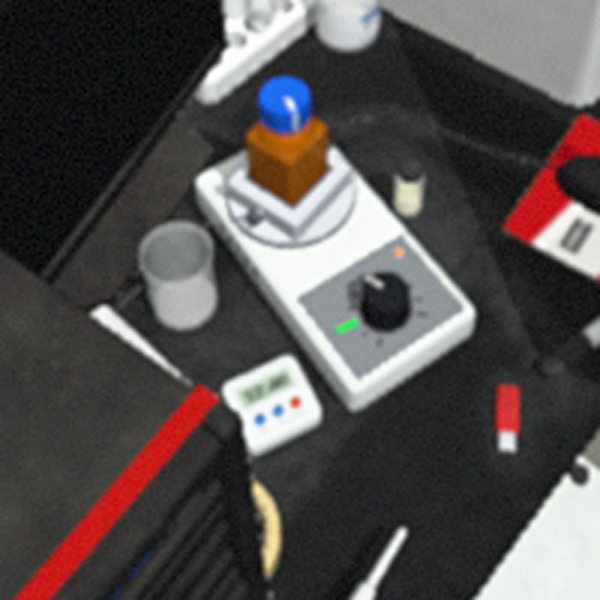

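View pics/wrist0.png

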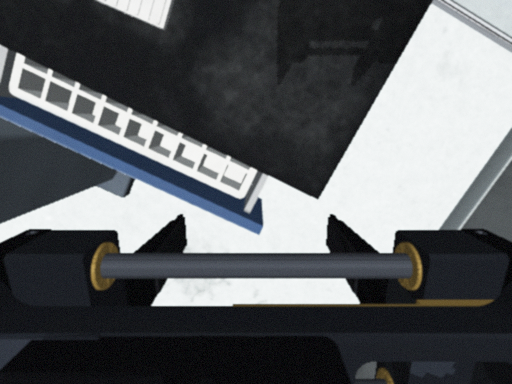

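```bash
cat > h.py <<'E'
import numpy as np, cv2
from cell import env, eyes, job_done, boxes_of, regions_of
def fl(p): return p["image"].shape[0]/2/np.tan(np.radians(p["vertical_fov"])/2)
def ray(p,u,v):
    f=fl(p); d=np.array([(u-p["cx"])/f,-(v-p["cy"])/f,-1.0]); E=np.array(p["extrinsics"]); d=E[:3,:3]@d
    return E[:3,3],d/np.linalg.norm(d)
def atz(p,u,v,z):
    o,d=ray(p,u,v); return o+d*(z-o[2])/d[2]
def proj(p,X):
    E=np.array(p["extrinsics"]); c=E[:3,:3].T@(np.asarray(X)-E[:3,3]); f=fl(p)
    return np.array([p["cx"]+f*c[0]/-c[2], p["cy"]-f*c[1]/-c[2]])
E
python3 - <<'E'
from h import *
P={"scene":dict(cap=(225,199.3,194),dial=(258,265,81),mark=(245.7,278.7,50),cl=(200,231,50),beak=(190,277,0),monr=(202,181,0),montop=(195,99,400)),
"side":dict(cap=(215.3,215,194),dial=(261.3,284.3,81),mark=(247.7,302.3,50))}
for n in P:
    p=eyes.read_camera(n)
    for k,(u,v,z) in P[n].items(): print(n,k,atz(p,u,v,z).round(1))
E
```

```text
scene cap [606.3 179.6 194. ]
scene dial [469.  213.3  81. ]
scene mark [478.6 248.2  50. ]
scene cl [669.1 221.   50. ]
scene beak [611.1 319.4  -0. ]
scene monr [840.1  52.8   0. ]
scene montop [735.4 130.2 400. ]
side cap [599.3 185.5 194. ]
side dial [465.4 213.7  81. ]
side mark [477.  249.9  50. ]
```

Request:
send_rows:
  plan: "0 0 -40 0 95; 0 0 -40 0 95; 0 0 -40 0 95; 0 0 -30 0 95; 42 -22 0 0 95; 42 -22 0 0 95; 42 -22 0 0 95; 42 -22 0 0 95"

```text
t: 2.55
eef_pos: [388.5, -406.4, 369.8]
tcp_rot: [-3.14, -0.0, 0.45]
ft_force: [0.1, 0.0, 0.3]
opening: 1.0
```

Request:
send_rows:
  plan: "42 -22 0 0 95; 42 -22 0 0 95; 42 -22 0 0 95; 42 -22 0 0 95; 22 -43 0 0 95; 22 -43 0 0 95; 22 -43 0 0 95; 22 -43 0 0 95"

```text
t: 3.35
eef_pos: [511.0, -47.4, 369.9]
tcp_rot: [-3.142, -0.001, 0.45]
ft_force: [1.4, -0.2, 0.1]
opening: 0.997
```

Request:
send_rows:
  plan: "7 -43 12 0.12 95; 2 -44 12 0.12 95; -3 -44 12 0.12 95; -8 -43 12 0.12 95; -13 -42 12 0.12 95; -18 -40 12 0.07 95; 0 0 0 0 95"

```text
t: 4.05
eef_pos: [435.9, 220.3, 296.5]
tcp_rot: [-3.139, -0.005, -0.243]
ft_force: [-0.4, -0.8, 0.4]
opening: 0.994
```

Run:
```python
from h import *
s=env.state(); print(s["t"],s["eef_pos"],s["tcp_rot"],s["joints"])
p=eyes.read_camera("wrist"); cv2.imwrite("pics/w1.png",p["image"][:,:,::-1]); np.savez("pics/w1.npz",E=p["extrinsics"])
print(proj(p,s["eef_pos"]), np.round(p["extrinsics"],3).tolist())
for t in ["bottle_cap","stir_dial","dial_mark","cap_top","dial_top"]:
    print(t,[(b["bbox"],round(b["confidence"],2)) for b in boxes_of(t,p)][:2])
for n,X in dict(cap=(603,183,194),dial=(467,213,81),mark=(478,249,50)).items(): print(n,proj(p,X))
```

```text
4.05 [435.92845559 220.31624329 296.47643742] [-3.13926432 -0.0045188  -0.24303807] [ 3.32907894e-01  2.09881640e-01  1.76793670e+00 -5.54776802e-04
  1.15871648e+00  2.14695794e+00]
[256.21619349 230.15806607] [[-0.241, 0.939, 0.243, 504.59], [-0.97, -0.233, -0.062, 203.154], [-0.001, -0.251, 0.968, 466.822], [0.0, 0.0, 0.0, 1.0]]
bottle_cap [([225.1, 0.0, 53.2, 41.1], 0.73)]
stir_dial [([241.1, 138.9, 30.1, 27.8], 0.7)]
dial_mark [([206.7, 0.0, 96.0, 181.0], 0.83), ([240.4, 139.0, 28.3, 25.2], 0.21)]
cap_top [([226.3, 0.0, 43.5, 40.2], 0.73)]
dial_top [([243.6, 138.9, 24.6, 27.0], 0.97)]
cap [251.68016856   5.73397532]
dial [256.02215173 150.65313799]
mark [231.54931152 147.29960063]
```

View pics/w1.png

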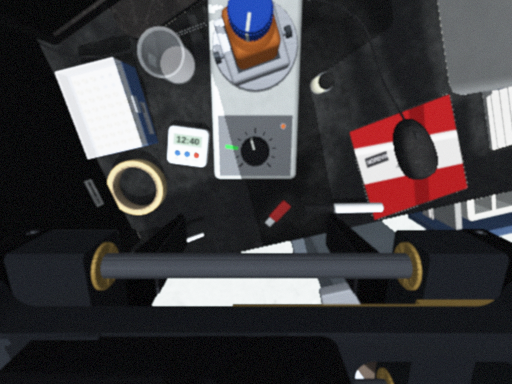

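Run:
```python
import cv2
a=cv2.imread("pics/w1.png")
cv2.imwrite("pics/w1z.png",cv2.resize(a[105:185,205:305],(800,640)[:2] if 0 else (750,600),interpolation=cv2.INTER_CUBIC))
cv2.imwrite("pics/w1y.png",cv2.resize(a[0:100,200:300],(600,600),interpolation=cv2.INTER_CUBIC))
```

```text
(no output)
```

View pics/w1z.png

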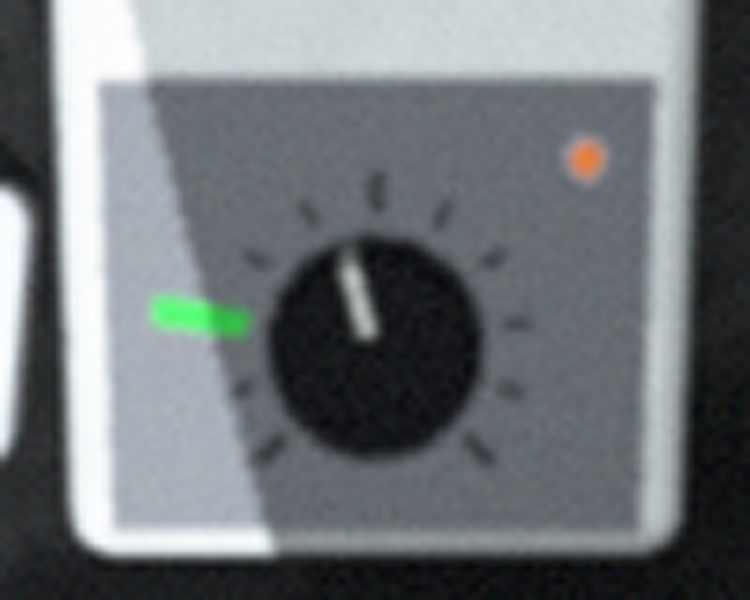

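View pics/w1y.png

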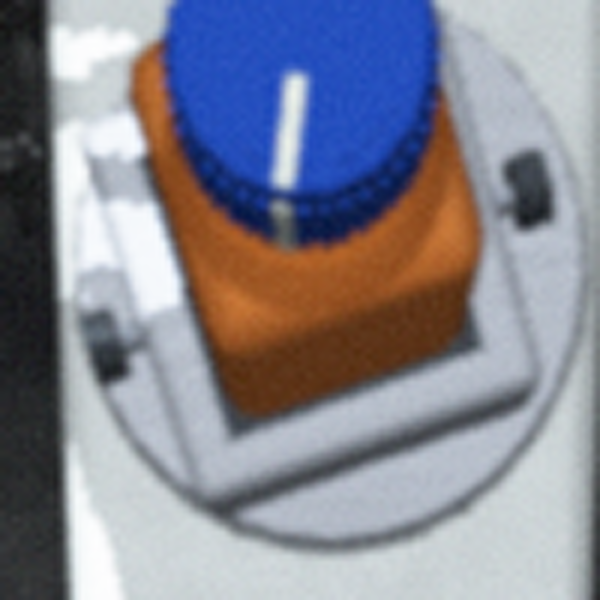

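Run:
```python
from h import *
p=eyes.read_camera("wrist")
z=lambda x,y,h: atz(p,x/7.5+205,y/7.5+105,h)
ang=lambda a,b: np.arctan2(*(b-a)[:2][::-1])
c=z(375,345,81)
print("dial",c, "ptr line",ang(z(370,338,81),z(348,258,81)),"from centre",ang(c,z(348,258,81)))
m=z(200,318,50); print("mark",m,"dir",ang(c,m), "markline",ang(z(250,323,50),z(152,310,50)))
print("tick5",ang(c,z(377,190,50)), "t0",ang(c,z(270,448,50)),"t10",ang(c,z(482,448,50)))
print("panel edges",ang(z(113,525,50),z(99,80,50)),ang(z(640,525,50),z(655,80,50)), "horiz",ang(z(655,80,50),z(99,80,50))-np.pi/2)
y=lambda x,yy,h: atz(p,x/6+200,yy/6,h)
print("plate L,R,bottom",y(75,280,60),y(590,270,60),y(330,548,60))
# cap rim ellipse: right (438,80) left(167,60) bottom(300,200)
for h in (193,194.5): print("cap",y(438,40,h),y(167,40,h),y(295,207,h))
print("capline",ang(y(296,75,193.5),y(285,190,193.5)))
```

```text
dial [469.8853037  209.92593327  81.        ] ptr line 0.022444507647258846 from centre 0.05555359541422449
mark [481.05449331 244.37160086  50.        ] dir 1.2572381484374684 markline 1.193602147073043
tick5 -0.25557511972939884 t0 2.159567220891488 t10 -2.651756704027951
panel edges -0.24863115667327387 -0.24795439234915365 horiz -0.2464949448328544
plate L,R,bottom [620.59185173 232.37504755  60.        ] [593.73079256 117.32122002  60.        ] [550.10726723 189.78817299  60.        ]
cap [601.49754686 159.35225436 193.        ] [611.43191816 198.72150793 193.        ] [584.99653107 185.73912386 193.        ]
cap [600.98133731 159.56472504 194.5       ] [610.86164878 198.71974306 194.5       ] [584.57011506 185.80800519 194.5       ]
capline 2.780957518635406
```

Request:
send_rows:
  plan: "9 0 40 0 70; 9 1 40 0 70; 9 1 40 0 70; 8 0 40 0 70; 0 0 0 0.13 70; 0 0 0 0.13 70; 0 0 0 0 70"

```text
t: 5.1
eef_pos: [479.5, 198.7, 134.9]
tcp_rot: [-3.132, -0.011, -0.523]
ft_force: [-0.7, -0.4, 0.2]
opening: 0.735
```

Run:
```python
from h import *
s=env.state(); print(s["t"],s["eef_pos"],s["tcp_rot"],s["joints"][5],s["opening"])
p=eyes.read_camera("wrist"); cv2.imwrite("pics/w2.png",p["image"][:,:,::-1]); np.savez("pics/w2.npz",E=p["extrinsics"])
for X in [s["eef_pos"],(469.7,210,81)]: print(proj(p,X))
```

```text
5.1 [479.51414298 198.7372923  134.86298671] [-3.13179052 -0.01084842 -0.5233454 ] 2.3609259282062665 0.7354499352598998
[256.19198894 230.11405393]
[251.20658248 221.84718712]
```

View pics/w2.png

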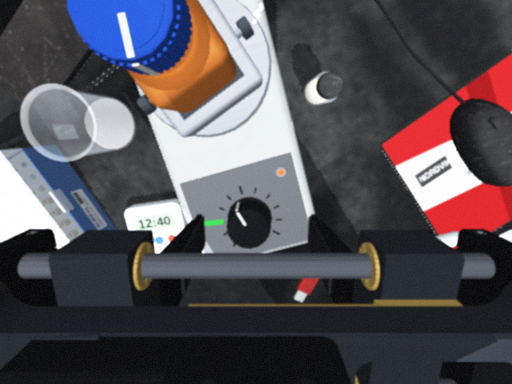

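Run:
```python
from h import *
a=cv2.imread("pics/w2.png")
cv2.imwrite("pics/w2z.png",cv2.resize(a[150:250,180:310],(780,600),interpolation=cv2.INTER_CUBIC))
```

```text
(no output)
```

View pics/w2z.png

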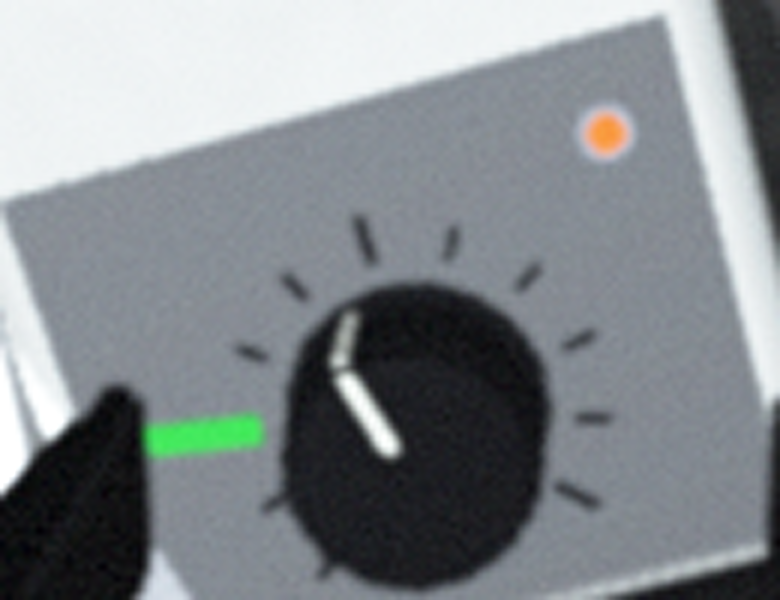

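Run:
```python
from h import *
p=eyes.read_camera("wrist"); s=env.state()
z=lambda x,y,h: atz(p,x/6+180,y/6+150,h)
ang=lambda a,b: np.arctan2(*(b-a)[:2][::-1])
print("edges",z(283,465,81),z(548,440,81),z(415,588,81))
c=(z(285,465,81)+z(548,440,81))/2
c=z(414,463,81);print(c,ang(c,z(340,372,81)),ang(z(393,452,81),z(342,376,81)),np.linalg.norm(c-z(340,372,81)))
print("panel",ang(z(770,545,50),z(665,20,50)),ang(z(0,205,50),z(665,18,50))+np.pi/2)
print("mark",ang(c,z(205,437,50)))
y=s["tcp_rot"][2]
for c in (c,np.array([469.7,210,81])):
  d=c-s["eef_pos"]; print("tool d",d[0]*np.cos(y)+d[1]*np.sin(y), d[0]*np.sin(y)-d[1]*np.cos(y))
```

```text
edges [475.68442869 231.44539921  81.        ] [459.68253589 195.25980247  81.        ] [448.78054783 224.34825879  81.        ]
[466.33478492 214.32974166  81.        ] 0.12929206652074016 0.0371626175365747 17.79653214154462
panel -0.29142685957930514 -0.2435737883859872
mark 1.2592814283832126
tool d -19.05628628965377 -6.682399195886055
tool d -13.990075997815719 -4.583626071308742
```

Request:
send_rows:
  plan: "-9 -3 10 0 70; -6 -2 15 0 70; 0 0 15 0 70; 0 0 0 0 70"

```text
t: 5.6
eef_pos: [469.0, 212.0, 94.6]
tcp_rot: [-3.128, -0.015, -0.508]
ft_force: [0.2, 0.0, -0.1]
opening: 0.739
```

```bash
cat > look.py <<'E'
from h import *
import sys
n=sys.argv[1]; s=env.state(); print(round(s["t"],2),s["eef_pos"].round(1),s["tcp_rot"].round(3),"j6",s["joints"][5].round(2),s["opening"].round(3),s["ft_force"].round(1),s["moment"].round(2))
cam=sys.argv[3] if len(sys.argv)>3 else "wrist"
p=eyes.read_camera(cam); a=p["image"][:,:,::-1]
print("tcp px",proj(p,s["eef_pos"]))
l,t,r,b=map(int,sys.argv[2].split(","))
k=min(780/(r-l),600/(b-t))
cv2.imwrite(f"pics/{n}_full.png",a)
cv2.imwrite(f"pics/{n}.png",cv2.resize(a[t:b,l:r],None,fx=k,fy=k,interpolation=cv2.INTER_CUBIC)); print("k",k)
E
python3 look.py w3 150,100,362,300
```

```text
Traceback (most recent call last):
  File "look.py", line 3, in <module>
    n=sys.argv[1]; s=env.state(); print(round(s["t"],2),s["eef_pos"].round(1),s["tcp_rot"].round(3),"j6",s["joints"][5].round(2),s["opening"].round(3),s["ft_force"].round(1),s["moment"].round(2))
                                                                                                                                 ^^^^^^^^^^^^^^^^^^
AttributeError: 'float' object has no attribute 'round'
```

```bash
sed -i 's/s\["opening"\].round(3)/round(s["opening"],3)/' look.py; python3 look.py w3 150,100,362,300
```

```text
5.6 [469.  212.   94.6] [-3.128 -0.015 -0.508] j6 2.38 0.739 [ 0.2  0.  -0.1] [ 0.05  0.01 -0.  ]
tcp px [256.20746178 230.11888815]
k 3.0
```

View pics/w3.png

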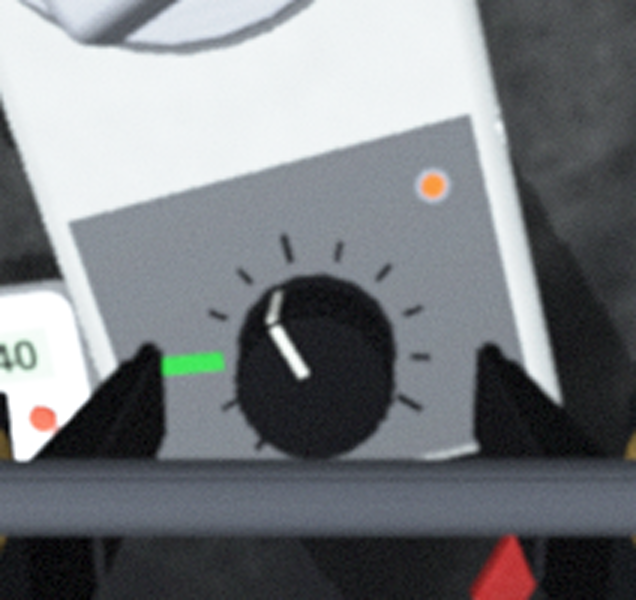

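Request:
send_rows:
  plan: "0 0 15 0 70; 0 0 15 0 70; 0 0 8 0 70; 0 0 0 0 70; 0 0 0 0 45; 0 0 0 0 45"

```text
t: 6.25
eef_pos: [471.5, 213.7, 60.1]
tcp_rot: [-3.123, -0.019, -0.503]
ft_force: [0.1, 0.1, 0.0]
opening: 0.62
```

```bash
python3 look.py w4 150,100,362,300
```

```text
6.25 [471.5 213.7  60.1] [-3.123 -0.019 -0.503] j6 2.37 0.62 [0.1 0.1 0. ] [0.07 0.02 0.05]
tcp px [256.21219297 230.13090737]
k 3.0
```

View pics/w4.png

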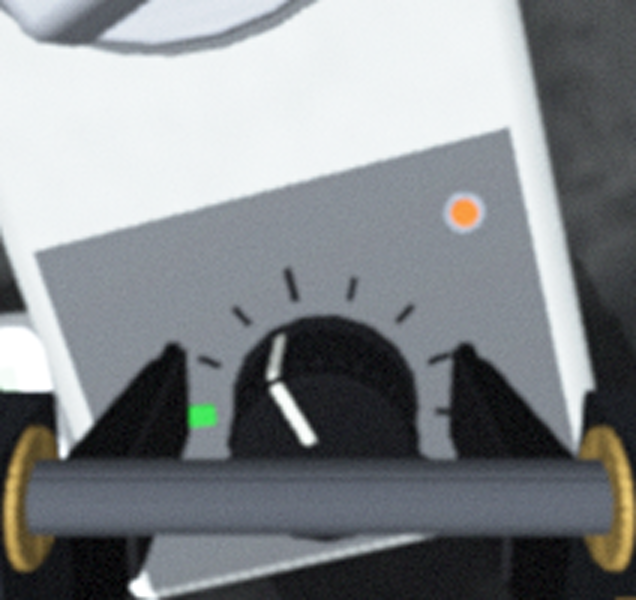

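Request:
send_rows:
  plan: "-3 1 3 0 45; 0 0 0 0 30; 0 0 0 0 30; 0 0 0 0 30; 0 0 0 0 30"

```text
t: 6.8
eef_pos: [468.5, 214.2, 57.8]
tcp_rot: [-3.122, -0.021, -0.503]
ft_force: [-0.3, -1.1, -1.1]
opening: 0.419
```

Request:
send_rows:
  plan: "0 0 0 -0.14 30; 0 0 0 -0.14 30; 0 0 0 -0.14 30; 0 0 0 -0.14 30; 0 0 0 -0.14 30; 0 0 0 -0.14 30; 0 0 0 0 30"

```text
t: 7.5
eef_pos: [468.7, 217.6, 58.0]
tcp_rot: [-3.14, -0.031, 0.365]
ft_force: [1.7, -4.6, 2.7]
opening: 0.417
```

```bash
python3 look.py w5 150,100,362,300
```

```text
7.5 [468.7 217.6  58. ] [-3.14  -0.031  0.365] j6 1.51 0.417 [ 1.7 -4.6  2.7] [-0.56  0.1   0.01]
tcp px [256.17644576 230.18586187]
k 3.0
```

View pics/w5.png

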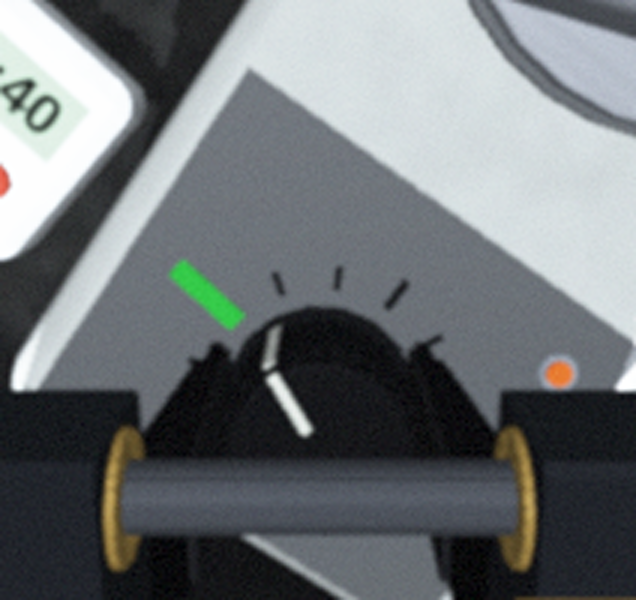

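Request:
send_rows:
  plan: "-1 1 0 -0.14 30; -1 1 0 -0.13 30; 0 0 0 0 30; 0 0 0 0 30"

```text
t: 7.95
eef_pos: [468.3, 218.4, 58.2]
tcp_rot: [3.138, -0.035, 0.621]
ft_force: [1.3, -3.9, 1.7]
opening: 0.418
```

```bash
python3 look.py w6 150,100,362,300
```

```text
7.95 [468.3 218.4  58.2] [ 3.138 -0.035  0.621] j6 1.24 0.418 [ 1.3 -3.9  1.7] [-0.63  0.1   0.01]
tcp px [256.17707893 230.20670612]
k 3.0
```

View pics/w6.png

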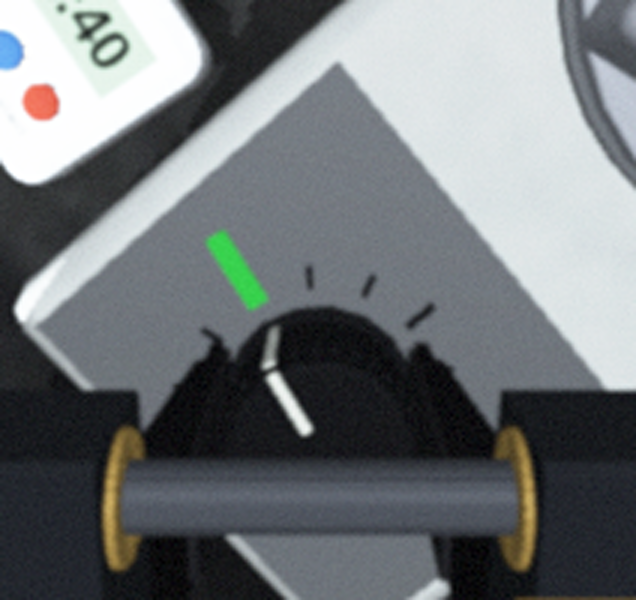

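Run:
```python
from h import *
p=eyes.read_camera("wrist")
z=lambda x,y,h: atz(p,x/3+150,y/3+100,h)
ang=lambda a,b: np.arctan2(*(b-a)[:2][::-1])
print("ptr",ang(z(306,432,81),z(267,369,81)),"mark",ang(z(258,303,50),z(217,237,50)),ang(z(238,270,50)-0,z(238,270,50)))
print("panel", ang(z(35,322,50),z(338,65,50)), ang(z(338,65,50),z(605,392,50))+np.pi/2)
m=z(238,270,50); t=z(267,369,81); b=z(277,330,52); i=z(306,432,81)
print(m,t,b,i)
for c in [(467.5,213.5,0),(470,211,0),(466,215,0),m-36*np.array([np.cos(1.17),np.sin(1.17),0])]: print(c,"ptr",ang(np.array(c),t),ang(np.array(c),b),"mark",ang(np.array(c),m))
```

```text
ptr 1.1404815406619755 mark 1.1486606062172513 0.0
panel -0.2613012627722841 -0.2467930623739547
[478.87184601 248.5318608   50.        ] [473.07136952 234.26654082  81.        ] [472.8545138  233.34386526  52.        ] [466.72435329 220.43868125  81.        ]
(467.5, 213.5, 0) ptr 1.3086828390311935 1.307240898435638 mark 1.2569132411017663
(470, 211, 0) ptr 1.439547203542932 1.4437308190598728 mark 1.3386753568288845
(466, 215, 0) ptr 1.2190326209744424 1.213194027103662 mark 1.2042727488973486
[464.82638538 215.38483928  50.        ] ptr 1.1590866886734803 1.1504194053664805 mark 1.1700000000000002
```

Request:
send_rows:
  plan: "0 0 0 0 70; 0 0 0 0 70; 0 0 0 0 70; 0 0 0 0 70"

```text
t: 8.45
eef_pos: [468.5, 218.1, 58.2]
tcp_rot: [3.138, -0.036, 0.616]
ft_force: [-0.2, 0.1, 0.2]
opening: 0.691
```

Request:
send_rows:
  plan: "0 0 -20 0 70; 0 0 -40 0 70; 0 0 -40 0 70; 0 0 -40 0 70; 0 0 -40 0 70; 0 0 0 0 70"

```text
t: 9.05
eef_pos: [462.2, 214.6, 244.1]
tcp_rot: [3.139, -0.033, 0.614]
ft_force: [0.2, -0.1, -0.4]
opening: 0.737
```

```bash
python3 look.py w7 150,50,362,250
```

```text
9.05 [462.2 214.6 244.1] [ 3.139 -0.033  0.614] j6 1.25 0.737 [ 0.2 -0.1 -0.4] [-0.03 -0.04 -0.02]
tcp px [256.16129939 230.20022618]
k 3.0
```

View pics/w7.png

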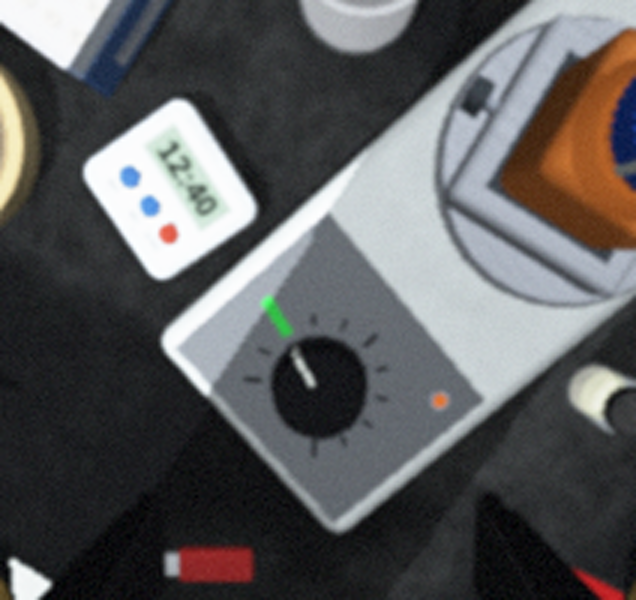

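View pics/w7_full.png

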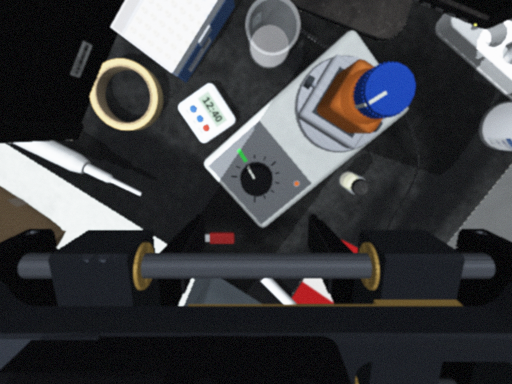

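Run:
```python
from h import *
p=eyes.read_camera("wrist")
z=lambda x,y,h: atz(p,x/3+150,y/3+50,h)
ang=lambda a,b: np.arctan2(*(b-a)[:2][::-1])
print("ptr",ang(z(312,385,81),z(293,349,81)),"mark",ang(z(289,333,50),z(267,300,50)))
c=z(319,388,81);print(c,ang(c,z(293,349,81)),ang(c,z(278,316,50)))
f=lambda x,y,h:atz(p,x,y,h)
print("cap",f(357,88,194),f(414,88,194),f(386,62,194),f(385,116,194))
for t in ("cap_top","bottle_cap"):
  for r in regions_of(t,p)[:1]:
    print(t,r["bbox"],r["confidence"])
print("line",ang(f(386,93,194),f(366,104,194)))
# monitor edge via scene/side
s=eyes.read_camera("scene")
for z_ in (0,100,200,300,400): print(z_,atz(s,203,185,z_).round(),atz(s,196,99,z_).round())
for X in [(x,y,194) for x in (608,) for y in (178,)]: print(proj(s,X))
```

```text
ptr 1.0915747926700765 mark 1.1956652245335477
[466.39146934 217.08738062  81.        ] 1.1943492920003878 1.2068956541488038
cap [586.07963631 207.01908834 194.        ] [611.37724782 171.10020434 194.        ] [612.88710947 201.03979337 194.        ] [582.82317639 175.57401822 194.        ]
cap_top [354.3, 58.3, 64.1, 58.0] 0.66
bottle_cap [356.3, 60.6, 65.9, 56.3] 0.58
line 2.687926103964011
0 [825.  63.   0.] [1202. -264.    0.]
100 [751. 124. 100.] [1085. -166.  100.]
200 [677. 185. 200.] [968. -68. 200.]
300 [603. 246. 300.] [851.  30. 300.]
400 [529. 306. 400.] [734. 129. 400.]
[224.91785426 198.588731  ]
```

Run:
```python
from h import *
s=eyes.read_camera("scene")
for z_ in (350,380,420): print(z_,"tr",atz(s,196,99,z_).round(),"tl",atz(s,92,204,z_).round())
for z_ in (60,90,120): print(z_,"br",atz(s,203,185,z_).round(),"bl",atz(s,125,255,z_).round())
```

```text
350 tr [792.  80. 350.] tl [685. 445. 350.]
380 tr [757. 109. 380.] tl [656. 453. 380.]
420 tr [710. 148. 420.] tl [618. 465. 420.]
60 br [780. 100.  60.] bl [753. 404.  60.]
90 br [758. 118.  90.] bl [732. 411.  90.]
120 br [736. 136. 120.] bl [711. 418. 120.]
```

Request:
send_rows:
  plan: "24 26 -8 0 70; 24 26 -8 0 70; 24 26 -8 0 70; 24 26 0 0 70; 0 0 0 -0.14 70; 0 0 0 -0.14 70; 0 0 0 -0.14 70; 0 0 0 -0.14 70"

```text
t: 10.15
eef_pos: [602.3, 181.8, 251.9]
tcp_rot: [-3.138, -0.009, 1.192]
ft_force: [-0.8, 0.1, -1.3]
opening: 0.742
```

Request:
send_rows:
  plan: "0 0 0 -0.14 70; 0 0 0 -0.14 70; 0 0 0 -0.14 70; 0 0 0 -0.14 70; 0 0 0 -0.14 70; 0 0 0 -0.14 70; 0 0 0 -0.14 70; 0 0 0 -0.14 70"

```text
t: 10.95
eef_pos: [600.7, 181.3, 238.7]
tcp_rot: [-3.132, -0.018, 2.359]
ft_force: [-0.4, 0.1, -0.1]
opening: 0.739
```

Request:
send_rows:
  plan: "0 0 0 -0.14 70; 0 0 0 -0.14 70; 0 0 0 -0.14 70; 0 0 0 -0.14 70; 0 0 0 -0.14 70; 0 0 0 -0.14 70; 0 0 0 -0.14 70; 0 0 0 -0.14 70"

```text
t: 11.75
eef_pos: [598.8, 180.9, 225.7]
tcp_rot: [3.125, -0.036, -2.756]
ft_force: [-1.4, 0.2, -0.7]
opening: 0.737
```

Request:
send_rows:
  plan: "0 0 -8 -0.14 70; 0 0 -8 -0.14 70; 0 0 -8 -0.14 70; 0 0 -8 -0.14 70; 0 0 -8 -0.13 70; 0 0 -2 0 70"

```text
t: 12.35
eef_pos: [599.4, 180.4, 259.0]
tcp_rot: [3.092, -0.025, -2.034]
ft_force: [-0.3, -0.8, 0.3]
opening: 0.738
```

```bash
python3 look.py w8 150,100,362,300
```

```text
12.35 [599.4 180.4 259. ] [ 3.092 -0.025 -2.034] j6 -2.5 0.738 [-0.3 -0.8  0.3] [ 0.14 -0.07 -0.05]
tcp px [256.03688064 230.08262597]
k 3.0
```

View pics/w8.png

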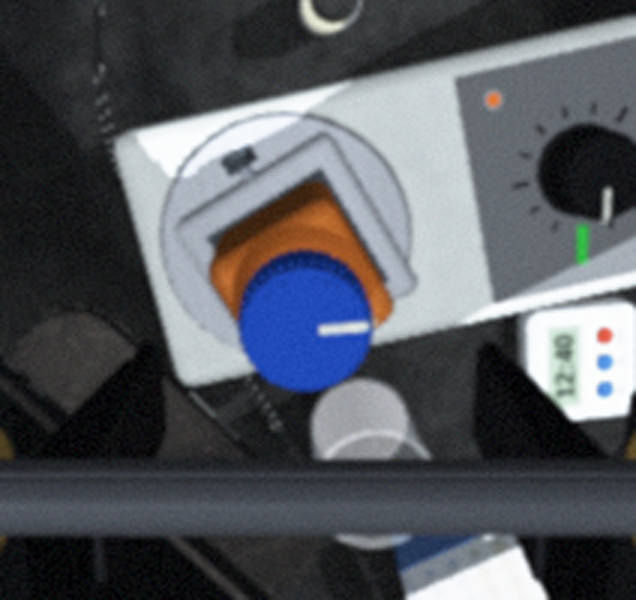

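View pics/w8_full.png

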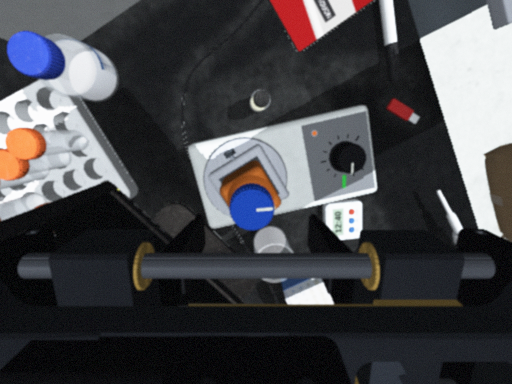

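Run:
```python
from h import *
from scipy.spatial.transform import Rotation as R
p=eyes.read_camera("wrist"); s=env.state()
z=lambda x,y,h: atz(p,x/3+150,y/3+100,h)
ang=lambda a,b: np.arctan2(*(b-a)[:2][::-1])
Rt=R.from_euler("xyz",s["tcp_rot"]).as_matrix(); print("tool z",Rt[:,2].round(3))
c=z(305,325,194); print(c,[np.linalg.norm(z(*q,194)-c).round(1) for q in ((239,325),(371,325),(305,391))],"line",ang(z(320,330,194),z(370,327,194)),ang(c,z(371,327,194)))
print("dial",z(588,170,81),"ptr",ang(z(607,222,52),z(607,190,81)))
for h in (194,): print("tool d",Rt.T@(c-s["eef_pos"]))
```

```text
tool z [-0.056 -0.001 -0.998]
[601.73728749 183.57500014 194.        ] [np.float64(20.1), np.float64(20.2), np.float64(21.4)] line 2.719341028260227 2.6256641425206557
dial [471.35784003 210.17892771  81.        ] ptr -1.431891827474212
tool d [-5.64727476 -4.08319644 64.33382666]
```

Request:
send_rows:
  plan: "0 0 0 0 70; 0 0 0 0 70; 0 0 0 0 70; 0 0 0 0 70"

```text
t: 12.85
eef_pos: [598.6, 180.3, 256.3]
tcp_rot: [3.09, -0.028, -2.047]
ft_force: [0.5, 0.8, -0.5]
opening: 0.736
```

```bash
cat > st.py <<'E'
from h import *
from scipy.spatial.transform import Rotation as R
s=env.state(); Rt=R.from_euler("xyz",s["tcp_rot"]).as_matrix()
print(round(s["t"],2),s["eef_pos"].round(1),"toolz",Rt[:,2].round(4),"yaw",s["tcp_rot"][2].round(3)%(2*np.pi),"j",s["joints"].round(3),round(s["opening"],3),s["ft_force"].round(1),s["moment"].round(2))
E
python3 st.py
```

```text
12.85 [598.6 180.3 256.3] toolz [-0.0589 -0.0012 -0.9983] yaw 4.236185307179586 j [ 0.183  0.479  1.465  0.01   1.256 -2.485] 0.736 [ 0.5  0.8 -0.5] [ 0.18 -0.09  0.05]
```

Request:
send_rows:
  plan: "-3 -2 25 0 70; -3 -3 22 0 70; 0 0 -1 0 70"

```text
t: 13.15
eef_pos: [603.5, 183.4, 209.3]
tcp_rot: [3.091, -0.027, -2.049]
ft_force: [0.2, -0.3, 0.0]
opening: 0.734
```

```bash
python3 st.py; python3 look.py w9 150,100,362,300
```

```text
13.15 [603.5 183.4 209.3] toolz [-5.710e-02 -9.000e-04 -9.984e-01] yaw 4.234185307179587 j [ 0.186  0.526  1.511  0.011  1.161 -2.481] 0.734 [ 0.2 -0.3  0. ] [ 0.13 -0.1   0.  ]
13.15 [603.5 183.4 209.3] [ 3.091 -0.027 -2.049] j6 -2.48 0.734 [ 0.2 -0.3  0. ] [ 0.13 -0.1   0.  ]
tcp px [256.04802549 230.08075802]
k 3.0
```

View pics/w9.png

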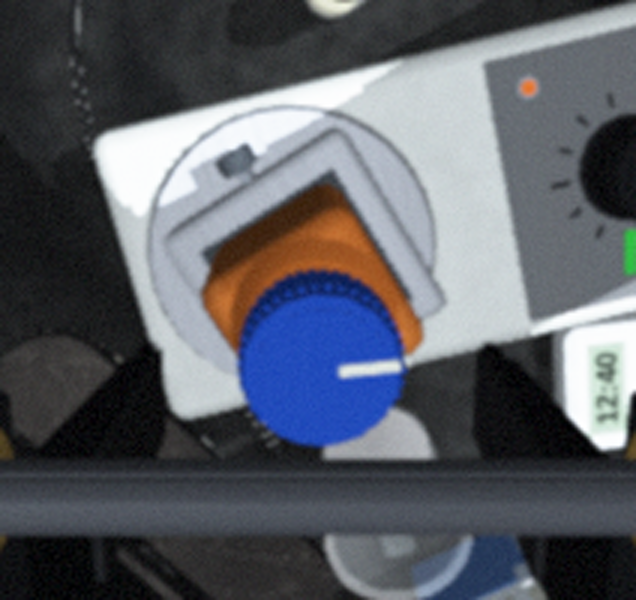

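Run:
```python
from h import *
from scipy.spatial.transform import Rotation as R
p=eyes.read_camera("wrist"); s=env.state()
Rt=R.from_euler("xyz",s["tcp_rot"]).as_matrix()
z=lambda x,y,h: atz(p,x/3+150,y/3+100,h)
c=z(322,363,194); print(c,[np.linalg.norm(z(*q,194)-c).round(1) for q in ((240,363),(405,363),(322,446))])
print("d to top",Rt.T@(c-s["eef_pos"]), "d final", Rt.T@(c+[0,0,-8]+19*Rt[:,2]-s["eef_pos"]))
```

```text
[602.15275925 183.88674443 194.        ] [np.float64(20.2), np.float64(20.6), np.float64(22.1)]
d to top [ 0.28095527  1.24666267 18.27736018] d final [ 0.08313313  0.86870143 45.26597781]
```

```bash
python3 st.py
```

```text
13.25 [604.4 183.6 212.2] toolz [-5.330e-02 -2.000e-04 -9.986e-01] yaw 4.234185307179587 j [ 0.186  0.523  1.508  0.011  1.163 -2.481] 0.736 [ 0.5 -0.5  0.4] [ 0.13 -0.18 -0.03]
```

Run:
```python
from h import *
from scipy.spatial.transform import Rotation as R
for i in range(6):
    s=env.state(); Rt=R.from_euler("xyz",s["tcp_rot"]).as_matrix()
    print(round(s["t"],2),s["eef_pos"].round(1),Rt[:,2].round(4)); eyes.read_camera("side")
```

```text
13.25 [604.4 183.6 212.2] [-5.330e-02 -2.000e-04 -9.986e-01]
13.3 [604.6 183.6 212.8] [-0.0522  0.     -0.9986]
13.35 [604.6 183.6 213. ] [-5.160e-02  2.000e-04 -9.987e-01]
13.4 [604.6 183.6 213. ] [-5.140e-02  2.000e-04 -9.987e-01]
13.45 [604.6 183.6 212.9] [-5.150e-02  1.000e-04 -9.987e-01]
13.5 [604.5 183.6 212.8] [-5.170e-02  1.000e-04 -9.987e-01]
```

Request:
send_rows:
  plan: "0 1 16 0 60; 0 0 16 0 55; 0 0 12 0 52; 0 0 -1 0 52"

```text
t: 13.95
eef_pos: [601.8, 184.1, 170.3]
tcp_rot: [3.098, -0.022, -2.049]
ft_force: [0.1, 0.8, -1.0]
opening: 0.551
```

```bash
python3 st.py;python3 look.py w10 150,100,362,300; python3 st.py
```

```text
13.95 [601.8 184.1 170.3] toolz [-4.860e-02  7.000e-04 -9.988e-01] yaw 4.234185307179587 j [ 0.188  0.559  1.564  0.011  1.066 -2.481] 0.551 [ 0.1  0.8 -1. ] [ 0.14 -0.09  0.01]
13.95 [601.8 184.1 170.3] [ 3.098 -0.022 -2.049] j6 -2.48 0.551 [ 0.1  0.8 -1. ] [ 0.14 -0.09  0.01]
tcp px [256.06460558 230.07315044]
k 3.0
14.0 [602.3 184.2 171.4] toolz [-0.0472  0.001  -0.9989] yaw 4.234185307179587 j [ 0.188  0.558  1.562  0.011  1.067 -2.481] 0.553 [1.1 0.7 0.9] [ 0.08 -0.04 -0.06]
```

View pics/w10.png

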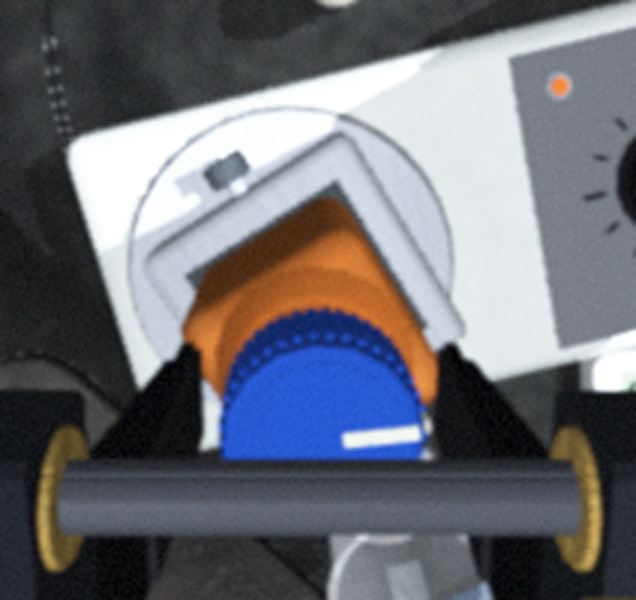

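Request:
send_rows:
  plan: "0 1 3 0 40; 0 0 1 0 30; 0 0 0 0 30; 0 0 0 0 30; 0 0 0 0 30"

```text
t: 14.5
eef_pos: [601.8, 184.7, 168.7]
tcp_rot: [3.101, -0.02, -2.049]
ft_force: [0.6, -1.2, -2.2]
opening: 0.439
```

```bash
python3 st.py
```

```text
14.5 [601.8 184.7 168.7] toolz [-0.0452  0.0011 -0.999 ] yaw 4.234185307179587 j [ 0.189  0.56   1.568  0.011  1.059 -2.48 ] 0.439 [ 0.6 -1.2 -2.2] [ 0.12 -0.14  0.01]
```

Request:
send_rows:
  plan: "0 0 0.2 0.14 30; 0 0 0.2 0.14 30; 0 0 0.2 0.14 30; 0 0 0.2 0.14 30; 0 0 0.2 0.14 30; 0 0 0.2 0.14 30; 0 0 0.2 0.14 30; 0 0 0.2 0.14 30"

```text
t: 15.3
eef_pos: [601.5, 185.4, 167.6]
tcp_rot: [-3.141, -0.046, 3.073]
ft_force: [0.9, 0.9, -6.7]
opening: 0.439
```

```bash
python3 st.py;python3 look.py w11 150,100,362,300
```

```text
15.3 [601.5 185.4 167.6] toolz [-0.0454  0.0026 -0.999 ] yaw 3.073 j [ 0.189  0.561  1.569  0.013  1.056 -1.32 ] 0.439 [ 0.9  0.9 -6.7] [ 0.54 -0.68  0.12]
15.3 [601.5 185.4 167.6] [-3.141 -0.046  3.073] j6 -1.32 0.439 [ 0.9  0.9 -6.7] [ 0.54 -0.68  0.12]
tcp px [255.95985053 230.2262986 ]
k 3.0
```

View pics/w11.png

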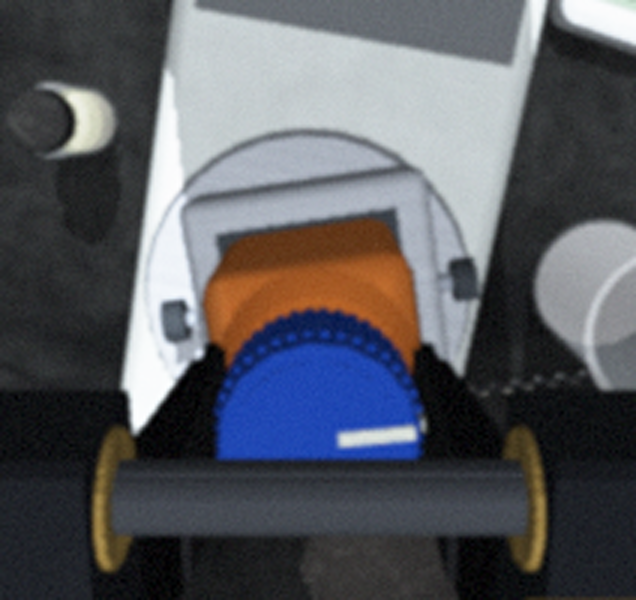

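Request:
send_rows:
  plan: "0 0 0.2 0.14 30; 0 0 0.2 0.14 30; 0 0 0.2 0.14 30; 0 0 0.2 0.14 30; 0 0 0.2 0.14 30"

```text
t: 15.85
eef_pos: [601.9, 185.8, 166.6]
tcp_rot: [-3.113, -0.034, 2.36]
ft_force: [0.5, 0.3, -3.7]
opening: 0.437
```

```bash
python3 st.py
```

```text
15.85 [601.9 185.8 166.6] toolz [-0.0441  0.004  -0.999 ] yaw 2.36 j [ 0.189  0.562  1.57   0.014  1.053 -0.607] 0.437 [ 0.5  0.3 -3.7] [ 0.41 -0.61  0.13]
```

Turned 1.87 so far; proceed in small batches.

Request:
send_rows:
  plan: "0 0 0.2 0.14 30; 0 0 0.2 0.14 30; 0 0 0.2 0.14 30"

```text
t: 16.15
eef_pos: [602.2, 185.9, 166.0]
tcp_rot: [-3.103, -0.019, 1.932]
ft_force: [-0.7, -1.4, -3.7]
opening: 0.437
```

```bash
python3 st.py
```

```text
16.15 [602.2 185.9 166. ] toolz [-0.0428  0.0045 -0.9991] yaw 1.932 j [ 0.189  0.562  1.571  0.014  1.05  -0.18 ] 0.437 [-0.7 -1.4 -3.7] [ 0.26 -0.66  0.2 ]
```

Request:
send_rows:
  plan: "0 0 0.2 0.14 30; 0 0 0.2 0.14 30"

```text
t: 16.35
eef_pos: [602.4, 185.9, 165.8]
tcp_rot: [-3.1, -0.008, 1.647]
ft_force: [-1.2, -1.0, -2.3]
opening: 0.436
```

```bash
python3 st.py;python3 look.py w12 150,100,362,300
```

```text
16.35 [602.4 185.9 165.8] toolz [-0.0418  0.0046 -0.9991] yaw 1.647 j [0.189 0.562 1.571 0.014 1.048 0.105] 0.436 [-1.2 -1.  -2.3] [ 0.11 -0.51  0.18]
16.35 [602.4 185.9 165.8] [-3.1   -0.008  1.647] j6 0.11 0.436 [-1.2 -1.  -2.3] [ 0.11 -0.51  0.18]
tcp px [256.0702448  230.24746156]
k 3.0
```

View pics/w12.png

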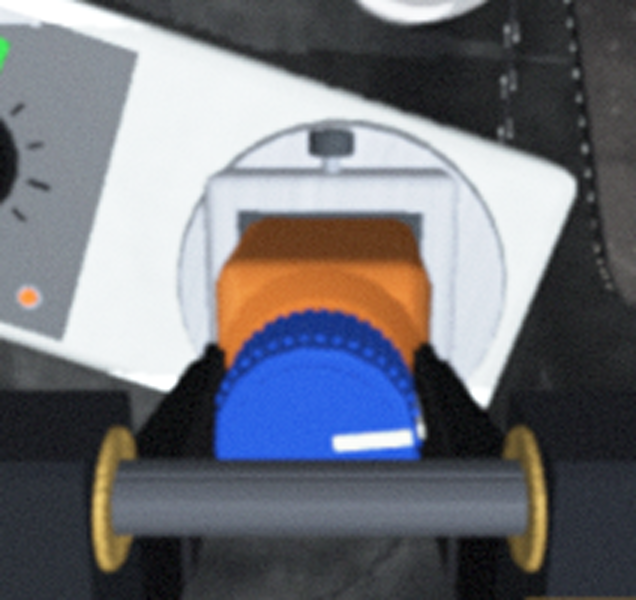

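Request:
send_rows:
  plan: "0 0 0.2 0.14 30; 0 0 0.2 0.14 30"

```text
t: 16.6
eef_pos: [602.2, 184.6, 165.6]
tcp_rot: [-3.1, 0.007, 1.366]
ft_force: [-3.4, -4.6, 2.9]
opening: 0.437
```

```bash
python3 st.py;python3 look.py w13 150,100,362,300
```

```text
16.6 [602.2 184.6 165.6] toolz [-0.0422  0.0017 -0.9991] yaw 1.366 j [0.188 0.562 1.572 0.011 1.049 0.388] 0.437 [-3.4 -4.6  2.9] [-0.69  0.16  0.75]
16.6 [602.2 184.6 165.6] [-3.1    0.007  1.366] j6 0.39 0.437 [-3.4 -4.6  2.9] [-0.69  0.16  0.75]
tcp px [256.08954355 230.2361788 ]
k 3.0
```

View pics/w13.png

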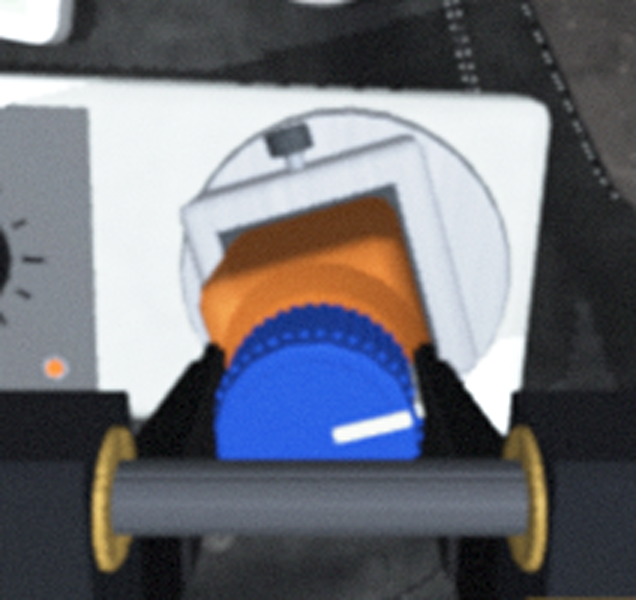

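Request:
send_rows:
  plan: "0 0 0 0.12 30; 0 0 -0.5 0 30; 0 0 -0.5 0 30; 0 0 -0.5 0 30"

```text
t: 17.05
eef_pos: [601.2, 181.8, 166.1]
tcp_rot: [-3.099, 0.018, 1.254]
ft_force: [1.1, -1.1, -10.4]
opening: 0.436
```

```bash
python3 st.py;python3 look.py w14 150,100,362,300; python3 st.py
```

```text
17.05 [601.2 181.8 166.1] toolz [-0.0457 -0.0036 -0.999 ] yaw 1.254 j [0.186 0.561 1.573 0.006 1.053 0.501] 0.436 [  1.1  -1.1 -10.4] [-0.11 -0.84  0.17]
17.05 [601.2 181.8 166.1] [-3.099  0.018  1.254] j6 0.5 0.436 [  1.1  -1.1 -10.4] [-0.11 -0.84  0.17]
tcp px [256.1152893  230.21592246]
k 3.0
17.1 [601.1 181.8 166.1] toolz [-0.0458 -0.0036 -0.9989] yaw 1.253 j [0.186 0.561 1.573 0.006 1.053 0.501] 0.435 [ 1.1 -0.5 -9.6] [-0.06 -0.83  0.31]
```

View pics/w14.png

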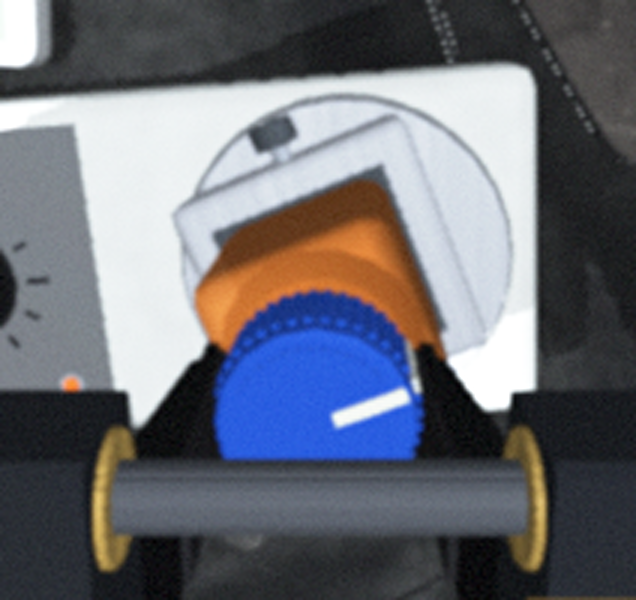

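```bash
cat > line.py <<'E'
from h import *
import sys
p=eyes.read_camera("wrist"); h=float(sys.argv[1])
# white line pixels on blue: low saturation, bright, in ROI
a=p["image"]; hsv=cv2.cvtColor(a,cv2.COLOR_RGB2HSV)
blue=((hsv[...,0]>105)&(hsv[...,0]<130)&(hsv[...,1]>120)).astype(np.uint8)
m=((hsv[...,1]<90)&(hsv[...,2]>170)); m[:205]=0; m[253:]=0; m[:,:225]=0; m[:,287:]=0
blue_d=cv2.morphologyEx(blue,cv2.MORPH_CLOSE,np.ones((9,9),np.uint8)); m&=blue_d>0
v,u=np.nonzero(m); W=np.array([atz(p,x,y,h)[:2] for x,y in zip(u,v)]); c=W.mean(0)
w,V=np.linalg.eigh(np.cov((W-c).T)); d=V[:,1]; cap=np.array([602,183.8])
if d@(c-cap)<0: d=-d
print("n",len(u),"px",u.min(),u.max(),v.min(),v.max(),"centre",c.round(1),"line angle",np.arctan2(d[1],d[0]).round(3),"radial",np.arctan2(*(c-cap)[::-1]).round(3),w.round(2))
E
python3 line.py 190.5; python3 st.py
```

```text
n 139 px 261 285 229 241 centre [614.  185.7] line angle 0.077 radial 0.156 [ 0.94 18.99]
17.15 [601.1 181.8 166.1] toolz [-0.0458 -0.0036 -0.9989] yaw 1.252 j [0.186 0.561 1.573 0.006 1.053 0.502] 0.436 [  1.   -0.2 -10.9] [-0.14 -0.91  0.31]
```

Request:
send_rows:
  plan: "0 0 0 -0.14 30; 0 0 -0.2 -0.14 30; 0 0 -0.2 -0.14 30; 0 0 -0.2 -0.14 30; 0 0 -0.2 -0.14 30; 0 0 -0.2 -0.14 30; 0 0 -0.2 -0.14 30; 0 0 -0.2 -0.14 30"

```text
t: 17.95
eef_pos: [604.5, 183.0, 167.6]
tcp_rot: [-3.116, -0.029, 2.42]
ft_force: [2.7, 1.4, -8.3]
opening: 0.441
```

```bash
python3 st.py; python3 line.py 191.9
```

```text
17.95 [604.5 183.  167.6] toolz [-3.900e-02 -3.000e-04 -9.992e-01] yaw 2.42 j [ 0.186  0.562  1.567  0.008  1.051 -0.667] 0.441 [ 2.7  1.4 -8.3] [ 0.26 -0.85 -0.13]
n 135 px 261 286 228 240 centre [606.6 195.9] line angle 1.226 radial 1.206 [ 0.84 19.91]
```

Request:
send_rows:
  plan: "0 0 -0.2 -0.14 30; 0 0 -0.2 -0.14 30; 0 0 -0.2 -0.11 30; 0 0 0 0 30; 0 0 0 0 30; 0 0 0 0 30"

```text
t: 18.6
eef_pos: [605.0, 184.1, 168.2]
tcp_rot: [-3.131, -0.037, 2.812]
ft_force: [1.2, -0.2, -7.6]
opening: 0.436
```

```bash
python3 st.py; python3 line.py 192.5;python3 look.py w15 150,50,362,250; python3 look.py s15 130,170,330,370 side; python3 st.py
```

```text
18.6 [605.  184.1 168.2] toolz [-0.0383  0.0014 -0.9993] yaw 2.812 j [ 0.187  0.562  1.565  0.01   1.052 -1.059] 0.436 [ 1.2 -0.2 -7.6] [ 0.07 -0.64  0.19]
n 133 px 262 286 228 240 centre [602.1 196.7] line angle 1.628 radial 1.563 [ 0.83 19.6 ]
18.65 [605.  184.1 168.2] [-3.131 -0.037  2.812] j6 -1.06 0.436 [ 2.   0.2 -7.6] [ 0.01 -0.63  0.13]
tcp px [255.94313431 230.19965302]
k 3.0
18.7 [605.  184.2 168.2] [-3.131 -0.037  2.813] j6 -1.06 0.433 [ 0.7 -0.3 -6.3] [ 0.06 -0.67  0.12]
tcp px [214.72125505 221.89697334]
k 3.0
18.75 [605.  184.2 168.2] toolz [-0.0383  0.0015 -0.9993] yaw 2.813 j [ 0.187  0.562  1.565  0.01   1.052 -1.06 ] 0.436 [-0.  -0.1 -6.8] [ 0.07 -0.57  0.08]
```

View pics/w15.png

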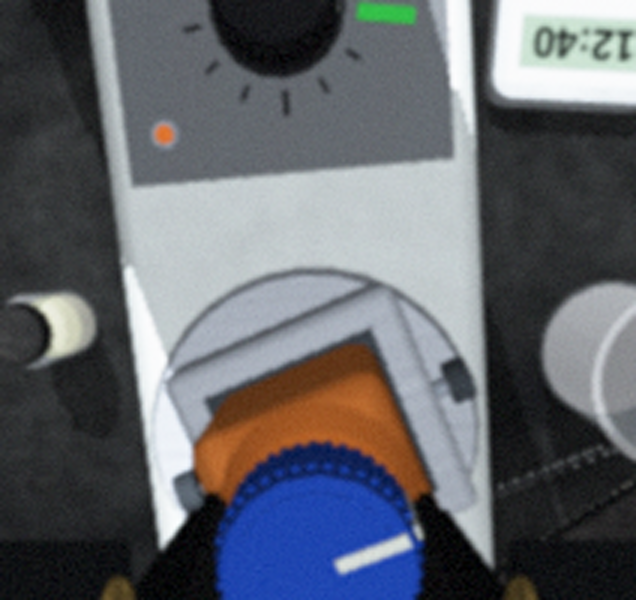

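View pics/s15.png

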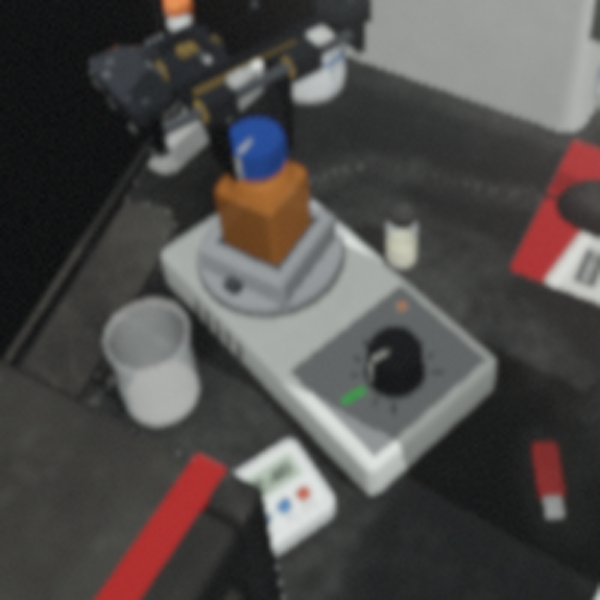

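```bash
python3 st.py; python3 -c "
from cell import job_done
print(job_done())"; python3 st.py
```

```text
18.75 [605.  184.2 168.2] toolz [-0.0383  0.0015 -0.9993] yaw 2.813 j [ 0.187  0.562  1.565  0.01   1.052 -1.06 ] 0.436 [-0.  -0.1 -6.8] [ 0.07 -0.57  0.08]
the job is handed in; nothing more can be done
None
the job is handed in; nothing more can be done
```

I turned the dial down to the green mark and screwed the cap to its stop. I then backed it off a quarter turn and handed in at about 18.8 s with the gripper still holding the cap. No verdict came back.

- **Dial:** I turned it about 1.12 rad counter-clockwise and let go. The close view put the pointer within about 0.02 rad of the mark. After release, one reading agreed (0.01 rad off). A coarser reading of the short pointer line differed by about 0.10 rad, still inside the 0.13 limit. The final side picture shows the pointer at the mark.
- **Cap down:** It followed the gripper clockwise for about 2.6 rad. Then the moment rose to 0.75 N m and the fingers slipped round the cap, so I took it as bottomed out. The gripper stayed on the cap at the stop for about 0.5 s.
- **Cap back:** The gripper yaw moved 1.56 rad and the cap's white line moved 1.55 rad, against the 1.571 wanted. At the end the cap was still and the fingers were stopped on it at about 41 mm opening.
- **Beaker, vial and timer:** They stood unmoved in the last side picture. I judged this by eye, not by measuring.
- **Disagreement:** The tool ended tilted about 2.2° from drift that the moves could not correct, with a steady pull of about 7 N down on the wrist. The grip held regardless.

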